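# Stir the bead bath, then take its temperature at the test pad

### The arm

A 6-joint arm with a two-finger parallel gripper is mounted at the origin on a cart in front of the work surface, level with it; the furniture and walls round the work are solid. World frame = base frame: x ahead of the robot, y to its left, z up, the work surface at z = 0. Lengths are in m, angles in rad, forces in N, time in s.
With the tool pointing down it reaches from about 0.375 to 0.9 m from the base axis. Payload 3.1 kg.
Tool frame: the origin (TCP) lies on the centre line of the jaws, within the pads' length; the fingertips stand robot.tip_reach ahead of it and the grasp point (between the pads) lies 8 mm behind it (robot.tip_reach is the distance from the TCP to the fingertips, in m); z points along the fingers, y is the line along which they close (so a half turn about z gives the same grasp; the last joint's range is limited). The gripper opens to 87 mm and grips with 3 to 60 N. Pads are 19 mm wide; open, the fingers measure 117 mm over their backs; the gripper's body (75 mm by 190 mm) begins 51 mm behind the grasp point.
Start: joints at [-1.528, 0.527, 1.433, -0, 1.181, -0.178], TCP at [0.138, -0.61, 0.234] pointing down, gripper open.
Joint ranges: [-3.08, 3.08], [-0.75, 2.2], [0.22, 2.44], [-1.43, 4.57], [0, 2.65], [-2.85, 2.85]. Speed limits (rad/s): [2.79, 2.79, 3.14, 3.14, 3.14, 3.14].

### API

Orientations are given as a unit quaternion [x, y, z, w].
In Python, from rig import robot gives the robot as it stands.
- The arm moves only by the tool jog_arm, never from a script. Its argument "motion" is one flat list of numbers, 7 for each row, row after row: the shift along the tool's x, y, z scaled (see below), then the turn, a rotation vector about the tool's x, y, z scaled (see below), then the gripper's target within -1 to 1 (shut at 1, half-way at 0, fully open at -1). In form: [x, y, z, rx, ry, rz, hand, x, y, z, rx, ry, rz, hand, ...]. A call has 1 to 12 rows; each row shifts and turns the commanded pose from where the row before left it, along the tool's axes as they then stand; what a row does not reach is not made up. The controller multiplies each number of a shift by 4 cm and each number of a turn by 4 degrees. A row lasts 1/8 s, in which the tool goes at most 62.5 mm and 10.7 degrees, less where a joint would pass 70% of its speed; a pose out of reach is approached as far as the arm can. A call with a number of a shift or a turn outside -1 to 1 is refused whole. A call with a gripper value outside its range is refused whole. The fingers move at their own pace and stop on an object; "grip_force" is the grip in N (left out, the last holds). Time passes only in rows, so rows that do not move let the fingers close. It gives the time, the measured TCP pose, the force, the opening and the grip force at its end, in the units of the state.
- robot.get_obs(): the state, without advancing time (a new reading comes with each control period).
- robot.camera(name): name is "scene" or "side" or "wrist"; returns the picture (420x560x3 uint8, blue, green, red); there is no depth.
- robot.calibration(name): a dict with "fx", "fy", "cx", "cy" (pixels), "R" (3x3) and "t" (3): a world point X has camera coordinates R X + t; the wrist camera has in their place "T_tool_cam" (4x4, takes a point from camera to tool coordinates, whose origin is the TCP and whose axes are the flange's). Camera axes: x right, y down, z forward; pixel columns grow to the right and rows downward; lengths in m; the calibration is good to about 2 mm. A picture is of the moment at which its call begins: read the wrist's pose just before it. calibration takes no time and is no camera call.
- robot.hand_in(): hands the job in; it is judged then, once.
The state is a dict: "time": time; "q": joint angles; "joint_velocities": joint speeds; "joint_torque": joint torques, N m; "position": TCP position; "tool_rot": TCP orientation; "ft_force": force on the tool from outside, world axes, zero at the start; "moment": the same for the moment, N m; "grip_width": finger opening in m; "grip_force": force on a finger pad.
Only numpy, scipy, OpenCV 4.12 (cv2) and the standard library are available. Lean on these libraries where they do the work, as an engineer would, in place of code of your own. Each camera call takes 0.05 s, during which the arm holds its last target. There are 200 camera calls.

### The job

Take the thermometer probe out of its stand and stir the metal beads in the well of the bead bath with its shaft until at least four of the six have clearly been shifted, keeping all of them in the well. Then set the probe's tip inside the ring on the sprung round test pad of the sloping panel, with the probe square to the pad's face, and press lightly so that the pad sinks about half way and not to its stop. Finish while holding it there like that, still in the gripper, and leave the other things on the bench alone.

Things in the scene. Friction and masses are not known exactly. Their poses are not given: they have to be found in the camera images.
- probe: Hand-held contact thermometer hanging upright in its stand, about 0.12 kg. Black square handle 24 x 24 mm, its flats 5 to 76 mm above the origin, button top at 79 mm; round collar 32 mm across; steel shaft 8 mm across, 85 mm down to its round end. Origin: on the axis, underside of the collar (first 95 mm above the worktop, on the stand's top plate). z: up the handle; x, y: square to the flats.
- probe_tip (a point): The rounded end of the probe's shaft, on the axis 85 mm below the probe's origin; axes as the probe's.
- probe_stand: Grey stand, fixed: foot 75 x 70 mm, two side cheeks, top plate 60 x 60 mm with upper face 95 mm high and a 15 mm through hole at its middle, in which the probe hangs. Origin: worktop height, under the hole. Stand and bath may swap sides.
- bead_bath: White dry bead bath, fixed, 140 mm wide (y), x from -60 to +153 mm. Origin: worktop height under the middle of its round open well (90 mm across, 40 mm deep) in the front part, 60 mm high. Behind it (+x) a panel slopes 25 degrees, 62 mm high at x = 60 mm to 100 mm at x = 140 mm, facing up and towards the well, with a dark display (+y side) and the round steel test pad (-y side).
- well_floor (a point): Middle of the well's floor, 20 mm above the worktop; the well's rim is 40 mm above it, its round wall 45 mm from it. Axes as the bath's, z up.
- test_pad (a joint): How far the test pad is pressed in, m: 0 free, 0.010 at its stop. It slides straight into the panel on a spring: starts to give at about 0.5 N, then 0.5 N more per mm, about 5.5 N at the stop, and rigid there.
- pad_top (a point): Centre of the face of the test pad, a steel disc 24 mm across, 12 mm proud of the panel, marked with a ring 12 mm across. It is 95 mm in +x, 30 mm in -y and 92 mm above the bath's origin. z points out of the face, square to it: 25 degrees from vertical, leaning to the bath's -x. The point sinks with the pad.
- bead0_center (a point): Centre of one of six loose metal beads in the well, balls 18 mm across, 12 g, all alike.
- bead1_center (a point): Centre of one of six loose metal beads in the well, balls 18 mm across, 12 g, all alike.
- bead2_center (a point): Centre of one of six loose metal beads in the well, balls 18 mm across, 12 g, all alike.
- bead3_center (a point): Centre of one of six loose metal beads in the well, balls 18 mm across, 12 g, all alike.
- bead4_center (a point): Centre of one of six loose metal beads in the well, balls 18 mm across, 12 g, all alike.
- bead5_center (a point): Centre of one of six loose metal beads in the well, balls 18 mm across, 12 g, all alike.
- drop_bottle: Bystander: small white dropper bottle with black cap, 33 mm across, 78 mm tall, near the stand (behind it). Origin under its middle.
- evap_dish: Bystander: porcelain dish 72 mm across, 26 mm tall, in front of the stand. Origin under its middle.
- tape_roll: Bystander: roll of tape lying flat, 62 mm across, 18 mm tall, behind the bath. Origin under its middle.
- marker: Bystander: marker pen 136 x 12 mm lying along the worktop's front edge. Origin under its middle.
- tweezers: Bystander: steel tweezers 123 x 15 x 6 mm lying along the worktop's front edge. Origin under their middle.

How it is judged:
On the way, in this order (a step that is already met when the one before it is completed fails the run):
1. the probe's tip is down among the beads in the well (less than 18 mm above its floor) (horizontal distance between probe_tip and well_floor below 0.043 m and z of probe_tip in the frame of well_floor below 0.018 m), for 0.1 s.
2. stirred: with the tip still in the well, at least four of the six beads are more than 15 mm from where they started (all of step 1 and (distance of each of bead0_center, bead1_center, bead2_center, bead3_center from where it was at the start of the episode above 0.015 m or distance of each of bead0_center, bead1_center, bead2_center, bead4_center from where it was at the start of the episode above 0.015 m or distance of each of bead0_center, bead1_center, bead2_center, bead5_center from where it was at the start of the episode above 0.015 m or distance of each of bead0_center, bead1_center, bead3_center, bead4_center from where it was at the start of the episode above 0.015 m or distance of each of bead0_center, bead1_center, bead3_center, bead5_center from where it was at the start of the episode above 0.015 m or distance of each of bead0_center, bead1_center, bead4_center, bead5_center from where it was at the start of the episode above 0.015 m or distance of each of bead0_center, bead2_center, bead3_center, bead4_center from where it was at the start of the episode above 0.015 m or distance of each of bead0_center, bead2_center, bead3_center, bead5_center from where it was at the start of the episode above 0.015 m or distance of each of bead0_center, bead2_center, bead4_center, bead5_center from where it was at the start of the episode above 0.015 m or distance of each of bead0_center, bead3_center, bead4_center, bead5_center from where it was at the start of the episode above 0.015 m or distance of each of bead1_center, bead2_center, bead3_center, bead4_center from where it was at the start of the episode above 0.015 m or distance of each of bead1_center, bead2_center, bead3_center, bead5_center from where it was at the start of the episode above 0.015 m or distance of each of bead1_center, bead2_center, bead4_center, bead5_center from where it was at the start of the episode above 0.015 m or distance of each of bead1_center, bead3_center, bead4_center, bead5_center from where it was at the start of the episode above 0.015 m or distance of each of bead2_center, bead3_center, bead4_center, bead5_center from where it was at the start of the episode above 0.015 m)), for 0.1 s.
At the end, for the whole second after the job is handed in: The gripper holds the probe with its tip within 7 mm of the centre of the test pad's face, its axis within 0.17 rad (10 degrees) of square to the face, the pad pressed in by 1.5 to 9 mm of its 10 mm with 0.5 to 10 N, the probe still; all six beads are in the well (distance between probe_tip and pad_top below 0.007 m and angle between the z axis of probe and the z axis of pad_top, either way round below 0.17 rad and value of joint test_pad between 0.0015 and 0.009 m and contact force between probe and test_pad between 0.5 and 10 N and contact force between the fingers and probe above 2 N and linear speed of probe below 0.02 m/s and horizontal distance between each of bead0_center, bead1_center, bead2_center, bead3_center, bead4_center, bead5_center and well_floor below 0.045 m and z of each of bead0_center, bead1_center, bead2_center, bead3_center, bead4_center, bead5_center in the frame of well_floor below 0.035 m); the arm keeps its last pose, push and grip.
It fails at once if the test pad is pressed hard with the probe (over 20 N) (contact force between probe and test_pad above 20 N).
It fails at once if the gripper or arm itself touches the test pad (contact force between any of the fingers, the arm and test_pad above 0.5 N).
It fails at once if the gripper touches the beads (contact force between the fingers and bead0 above 0.3 N or contact force between the fingers and bead1 above 0.3 N or contact force between the fingers and bead2 above 0.3 N or contact force between the fingers and bead3 above 0.3 N or contact force between the fingers and bead4 above 0.3 N or contact force between the fingers and bead5 above 0.3 N).
It fails at once if a bead leaves the well ((horizontal distance between bead0_center and well_floor above 0.055 m or z of bead0_center in the frame of well_floor above 0.055 m) or (horizontal distance between bead1_center and well_floor above 0.055 m or z of bead1_center in the frame of well_floor above 0.055 m) or (horizontal distance between bead2_center and well_floor above 0.055 m or z of bead2_center in the frame of well_floor above 0.055 m) or (horizontal distance between bead3_center and well_floor above 0.055 m or z of bead3_center in the frame of well_floor above 0.055 m) or (horizontal distance between bead4_center and well_floor above 0.055 m or z of bead4_center in the frame of well_floor above 0.055 m) or (horizontal distance between bead5_center and well_floor above 0.055 m or z of bead5_center in the frame of well_floor above 0.055 m)).
It fails at once if a bystander (dropper bottle, dish, tape roll, marker or tweezers) is shifted by more than 30 mm (distance of any of drop_bottle, evap_dish, tape_roll, marker, tweezers from where it was at the start of the episode above 0.03 m).
It also fails if it takes over 64 s, if anything falls off the work surface, if the arm or the gripper's body presses on something with over 40 N, if the wrist force passes 120 N, or if a joint passes its speed limit or range.

## Working session

There is one attempt and no reset: what is moved stays moved. The work goes in short steps, Python scripts to look and compute and a tool call to move; the robot and the scene stay as the last step left them, time stands still between calls to the robot, and variables do not carry over. Pictures are saved under pics/ and viewed, at most 10 in all, crops included, and the job is handed in when it is done.

Besides the shell and the picture viewer there is one more tool, called after "Emit:" by a JSON object that holds its "op" and its "data", one argument or row to a line. jog_arm: Moves the arm, as the interface text tells. Shifts and turns lie within -1 to 1; 1 stands for 4 cm of shift or 4 degrees of turn. Its arguments: {"type":"object","properties":{"motion":{"type":"array","items":{"type":"number"}},"grip_force":{"type":"number"}},"required":["motion"]}

```bash
mkdir -p pics; ls; python3 - <<'E'
from rig import robot
import cv2,numpy as np
np.set_printoptions(precision=4,suppress=True)
o=robot.get_obs(); print(o); print(robot.tip_reach)
for n in("scene","side","wrist"):
    cv2.imwrite(f"pics/{n}0.png",robot.camera(n)); print(n,robot.calibration(n))
a=cv2.imread("pics/scene0.png")
E
```

```text
pics
{'time': 0.0, 'q': array([-1.5275,  0.5285,  1.4339,  0.    ,  1.1814, -0.1785]), 'joint_velocities': array([-0.0012,  0.0017, -0.0004,  0.001 ,  0.0002,  0.0021]), 'joint_torque': array([ -0.0021, -44.0051, -17.6591,   0.0634,   0.0583,  -0.0002]), 'position': array([ 0.1375, -0.609 ,  0.2326]), 'tool_rot': array([ 0.9939,  0.1107,  0.0001, -0.0011]), 'ft_force': array([-0.212 ,  0.511 ,  0.0371]), 'moment': array([ 0.0151, -0.042 , -0.0169]), 'grip_force': 0.0, 'grip_width': 0.08680801504266775}
0.011
scene {'fx': 461.54363566676346, 'fy': 461.54363566676346, 'cx': 282.9951755548723, 'cy': 205.06263460396926, 'R': array([[-0.7645, -0.6446, -0.0027],
       [-0.4953,  0.5901, -0.6376],
       [ 0.4126, -0.4861, -0.7704]]), 't': array([0.3998, 0.3645, 0.9925])}
side {'fx': 443.3614616525092, 'fy': 443.3614616525092, 'cx': 270.40822357021904, 'cy': 211.19787875973765, 'R': array([[ 0.9733, -0.2294,  0.0092],
       [-0.1384, -0.6179, -0.774 ],
       [ 0.1832,  0.752 , -0.6332]]), 't': array([-0.5264,  0.1502,  1.0241])}
wrist {'fx': 353.342605450758, 'fy': 353.342605450758, 'cx': 284.83198077542966, 'cy': 211.6796526022458, 'T_tool_cam': array([[-0.0007, -0.9677, -0.2521,  0.0673],
       [ 1.    , -0.0007, -0.0002, -0.0003],
       [-0.    , -0.2521,  0.9677, -0.1529],
       [ 0.    ,  0.    ,  0.    ,  1.    ]])}
```

View pics/scene0.png

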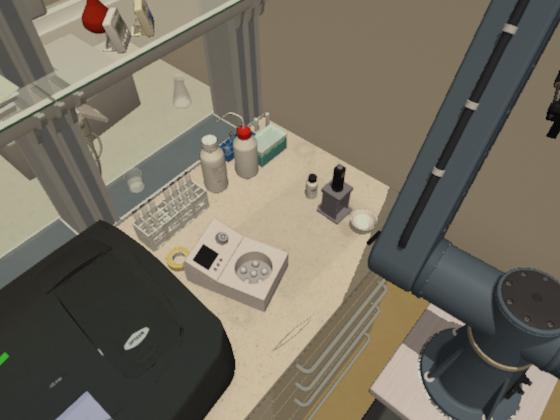

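View pics/side0.png

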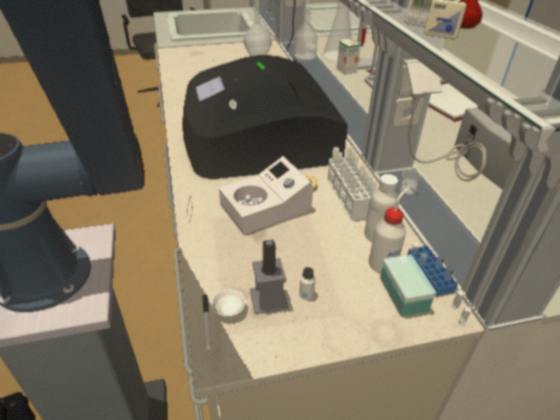

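The scene view shows the stand with the probe at about (337,190), the bath well at (253,267) and the pad at (222,238). In the side view the probe is at (268,255), the well at (250,196) and the pad at (289,183). I'll enlarge these areas to measure them.

```bash
cat > h.py <<'E'
import cv2,numpy as np
from rig import robot
from scipy.spatial.transform import Rotation as Rn
np.set_printoptions(precision=4,suppress=True)
def ray(n,uv,obs=None):
    c=robot.calibration(n); d=np.array([(uv[0]-c['cx'])/c['fx'],(uv[1]-c['cy'])/c['fy'],1.])
    if n=='wrist':
        T=c['T_tool_cam'];R=Rn.from_quat(obs['tool_rot']).as_matrix()
        return obs['position']+R@T[:3,3], R@T[:3,:3]@d
    return -c['R'].T@c['t'], c['R'].T@d
def plane(r,z): return r[0]+r[1]*(z-r[0][2])/r[1][2]
def tri(*rs):
    A=np.zeros((3,3));b=np.zeros(3)
    for o,d in rs:
        d=d/np.linalg.norm(d);P=np.eye(3)-np.outer(d,d);A+=P;b+=P@o
    x=np.linalg.solve(A,b)
    res=[np.linalg.norm(np.cross(x-o,d/np.linalg.norm(d))) for o,d in rs]
    return x,np.array(res)
def proj(n,X,obs=None):
    c=robot.calibration(n)
    if n=='wrist':
        T=c['T_tool_cam'];R=Rn.from_quat(obs['tool_rot']).as_matrix()
        p=T[:3,:3].T@(R.T@(np.array(X)-obs['position'])-T[:3,3])
    else: p=c['R']@X+c['t']
    return np.array([c['fx']*p[0]/p[2]+c['cx'],c['fy']*p[1]/p[2]+c['cy']])
E
python3 - <<'E'
import cv2,numpy as np
s=cv2.imread("pics/scene0.png");d=cv2.imread("pics/side0.png")
def t(im,x,y,w=120,h=90):
    return cv2.resize(im[y:y+h,x:x+w],(400,300),interpolation=cv2.INTER_CUBIC)
cv2.imwrite("pics/z1.png",np.vstack([np.hstack([t(s,180,220),t(s,290,150)]),np.hstack([t(d,210,150),t(d,210,230)])]))
E
```

```text
(no output)
```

View pics/z1.png

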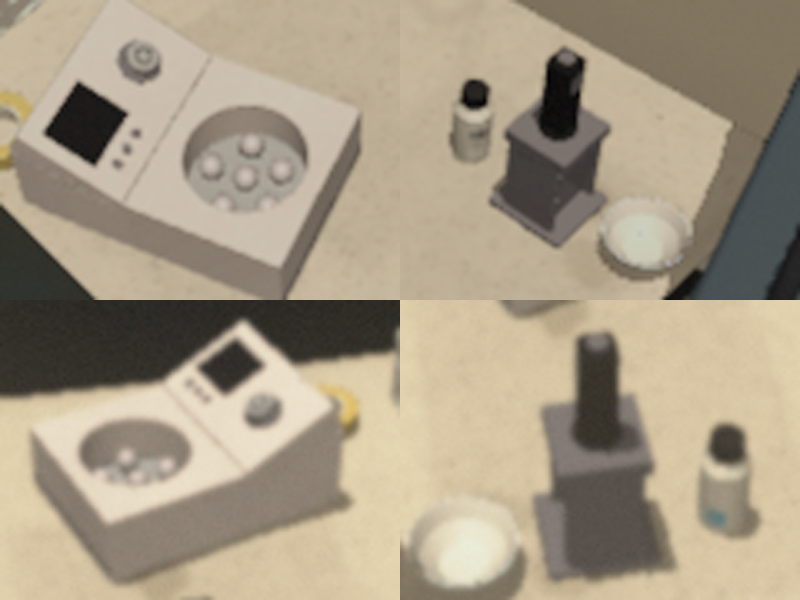

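The enlarged tiles show the button top at (340.1,166.8) in scene and (269.4,242.0) in side. The rim centre is at (253.5,268) and (250.4,195.9), and the pad at (222.6,236.5) and (288.6,181.2). The five or six beads are visible as light balls.

```bash
python3 - <<'E'
from h import *
S=lambda x,y,X,Y:(X+x/3.3333,Y+y/3.3333)
for nm,a,b in [("button",(340.1,166.8),(269.4,242)),("rim",(253.5,268),(250.4,195.9)),("pad",(222.6,236.5),(288.6,181.2))]:
    print(nm,tri(ray('scene',a),ray('side',b)))
# stand plate corners at z .095
for p in [(106,130),(209,130),(155,166)]: print('plate sc',plane(ray('scene',S(*p,290,150)),.095))
for p in [(143,105),(239,100),(252,163),(155,172)]: print('plate sd',plane(ray('side',S(*p,210,230)),.095))
for p in [(360,110),(283,262),(212,60),(125,203)]: print('bath sc',plane(ray('scene',S(*p,180,220)),.061))
for p in [(33,133),(105,220),(248,170),(165,83)]: print('bath sd',plane(ray('side',S(*p,210,150)),.061))
print(robot.get_obs()['time'])
E
```

```text
button (array([ 0.4922, -0.1824,  0.1724]), array([0.0023, 0.0023]))
rim (array([0.5129, 0.1238, 0.0544]), array([0.0024, 0.0024]))
pad (array([0.6155, 0.1204, 0.0883]), array([0.0028, 0.0028]))
plate sc [ 0.5178 -0.1516  0.095 ]
plate sc [ 0.4559 -0.2035  0.095 ]
plate sc [ 0.4666 -0.1462  0.095 ]
plate sd [ 0.4662 -0.152   0.095 ]
plate sd [ 0.5266 -0.1612  0.095 ]
plate sd [ 0.521  -0.2146  0.095 ]
plate sd [ 0.4621 -0.2086  0.095 ]
bath sc [0.4719 0.0415 0.061 ]
bath sc [0.4332 0.1696 0.061 ]
bath sc [0.5851 0.0783 0.061 ]
bath sc [0.5477 0.2063 0.061 ]
bath sd [0.4393 0.1605 0.061 ]
bath sd [0.476  0.0407 0.061 ]
bath sd [0.5956 0.0761 0.061 ]
bath sd [0.5576 0.2064 0.061 ]
0.15
```

Emit:
{"op": "jog_arm", "data": {
  "motion": [0.915,-0.706,-0.05,0,0,0,-1,0.915,-0.706,-0.05,0,0,0,-1,0.915,-0.706,-0.05,0,0,0,-1,0.915,-0.706,-0.05,0,0,0,-1,0.915,-0.706,-0.05,0,0,0,-1,0.915,-0.706,-0.05,0,0,0,-1,0.915,-0.706,-0.05,0,0,0,-1,0.915,-0.706,-0.05,0,0,0,-1,0.915,-0.706,-0.05,0,0,0,-1,0.915,-0.706,-0.05,0,0,0,-1,0.915,-0.706,-0.05,0,0,0,-1,0.915,-0.706,-0.05,0,0,0,-1]
}}

```text
time: 1.65
position: [0.4921, -0.1811, 0.2575]
tool_rot: [0.994, 0.111, -0.0, -0.0]
ft_force: [0.3, -1.1, 0.3]
grip_width: 0.0872
grip_force: 0.0
```

Emit:
{"op": "jog_arm", "data": {
  "motion": [0,0,0,0,0,0.96,-1,0,0,0,0,0,0.96,-1,0,0,0,0,0,0.96,-1,0,0,0,0,0,0.96,-1,0,0,0,0,0,0.96,-1,0,0,0,0,0,0,-1,0,0,0,0,0,0,-1]
}}

```text
time: 2.52
position: [0.4913, -0.1824, 0.2574]
tool_rot: [0.998, -0.056, -0.0, -0.0]
ft_force: [-0.1, -0.4, 0.5]
grip_width: 0.087
grip_force: 0.0
```

```bash
python3 - <<'E'
from h import *
o=robot.get_obs(); im=robot.camera('wrist'); cv2.imwrite('pics/w1.png',im); np.save('w1.npy',np.r_[o['position'],o['tool_rot']])
print(o['time'],o['position'],o['q'],Rn.from_quat(o['tool_rot']).as_matrix())
print(proj('wrist',[.4922,-.1824,.174],o),proj('wrist',[.4922,-.1824,.095],o))
E
```

```text
2.525 [ 0.4913 -0.1824  0.2574] [-0.5689  0.3622  1.6554  0.      1.1243  1.1143] [[ 0.9937 -0.1122 -0.0003]
 [-0.1122 -0.9937  0.0002]
 [-0.0003 -0.0001 -1.    ]]
[284.5515 218.4164] [284.6103 194.9383]
```

View pics/w1.png

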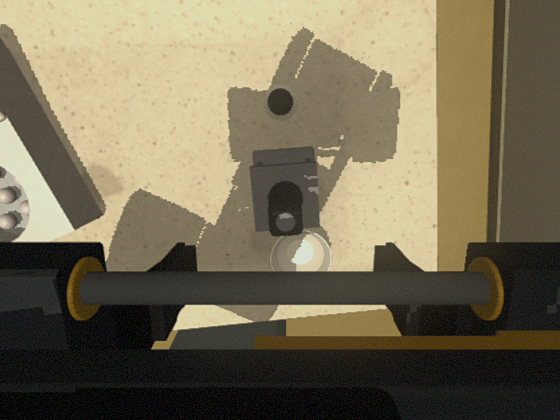

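The wrist view shows the button at (286,221), against a predicted (284.5,218.4), so the tool is within about 1 mm of the axis. The flats are turned about 3° from the tool. I'll correct that, descend and grip.

Emit:
{"op": "jog_arm", "data": {
  "motion": [-0.02,0.02,0.4,0,0,-0.6,-1,0,0,0.4,0,0,0,-1,0,0,0.4,0,0,0,-1,0,0,0.4,0,0,0,-1,0,0,0.4,0,0,0,-1,0,0,0.4,0,0,0,-1,0,0,0.4,0,0,0,-1,0,0,0.33,0,0,0,-1,0,0,0,0,0,0,-1,0,0,0,0,0,0,0],
  "grip_force": 40
}}

```text
time: 3.82
position: [0.4909, -0.1834, 0.1327]
tool_rot: [0.999, -0.036, 0.0, 0.0]
ft_force: [-0.4, -0.4, 0.5]
grip_width: 0.0826
grip_force: 0.0
```

Emit:
{"op": "jog_arm", "data": {
  "motion": [0,0,0,0,0,0,1,0,0,0,0,0,0,1,0,0,0,0,0,0,1,0,0,0,0,0,0,1,0,0,0,0,0,0,1,0,0,0,0,0,0,1],
  "grip_force": 40
}}

```text
time: 4.58
position: [0.4905, -0.1832, 0.1323]
tool_rot: [0.999, -0.036, -0.0, -0.0]
ft_force: [1.1, 0.6, 0.1]
grip_width: 0.025
grip_force: 0.4
```

Emit:
{"op": "jog_arm", "data": {
  "motion": [0,0,0,0,0,0,1,0,0,0,0,0,0,1,0,0,-0.3,0,0,0,1,0,0,-0.4,0,0,0,1,0,0,-0.4,0,0,0,1,0,0,-0.4,0,0,0,1,0,0,-0.4,0,0,0,1,0,0,-0.4,0,0,0,1,0,0,-0.4,0,0,0,1,0,0,-0.4,0,0,0,1,0,0,0,0,0,0,1],
  "grip_force": 40
}}

```text
time: 5.95
position: [0.4912, -0.1836, 0.258]
tool_rot: [0.999, -0.036, 0.002, 0.001]
ft_force: [-0.2, 0.1, -1.0]
grip_width: 0.0233
grip_force: 40.0
```

Emit:
{"op": "jog_arm", "data": {
  "motion": [0,-0.4,0,0,0,0,1,0,-0.7,0,0,0,0,1,0,-0.7,0,0,0,0,1,0,-0.7,0,0,0,0,1,0,-0.7,0,0,0,0,1,0,-0.7,0,0,0,0,1,0,-0.7,0,0,0,0,1,0,-0.5,0,0,0,0,1,0,0,0,0,0,0,1]
}}

```text
time: 7.08
position: [0.5039, 0.0223, 0.2555]
tool_rot: [0.999, -0.034, -0.001, -0.0]
ft_force: [-0.5, -0.7, -1.4]
grip_width: 0.0237
grip_force: 40.0
```

```bash
python3 - <<'E'
from h import *
o=robot.get_obs(); print(o)
w,s,d=[robot.camera(n) for n in('wrist','scene','side')]
for n,i in zip('wsd',(w,s,d)): cv2.imwrite(f'pics/b_{n}.png',i)
t=np.r_[o['position']]-[0,0,.1223]
print('tip pred',t,proj('scene',t),proj('side',t),proj('wrist',t,o))
for X in ([.5128,.122,.06],[.6145,.120,.09]): print(X,proj('wrist',X,o))
p=lambda im,x,y:cv2.resize(im[y:y+150,x:x+100],(400,600),interpolation=cv2.INTER_CUBIC)
a=proj('scene',t).astype(int);b=proj('side',t).astype(int)
print(a,b)
cv2.imwrite('pics/b_z.png',np.hstack([p(s,a[0]-50,a[1]-90),p(d,b[0]-50,b[1]-90)]))
E
```

```text
{'time': 7.075, 'q': array([-0.1778,  0.3381,  1.7021,  0.0003,  1.1039,  1.4612]), 'joint_velocities': array([-0.0365, -0.0002, -0.0085, -0.0211, -0.0053, -0.0128]), 'joint_torque': array([  0.7254, -34.7623, -17.0312,   0.176 ,  -0.0462,   0.0671]), 'position': array([0.5039, 0.0223, 0.2555]), 'tool_rot': array([ 0.9994, -0.0342, -0.0012, -0.0003]), 'ft_force': array([-0.4708, -0.6885, -1.3764]), 'moment': array([0.0184, 0.0261, 0.0134]), 'grip_force': 39.998609642498195, 'grip_width': 0.02368563541530405}
tip pred [0.5039 0.0223 0.1332] [282.9393 223.3712] [253.5396 195.7961] [284.8558 206.0093]
[0.5128, 0.122, 0.06] [184.8546 186.5802]
[0.6145, 0.12, 0.09] [160.536   74.7764]
[282 223] [253 195]
```

View pics/b_w.png

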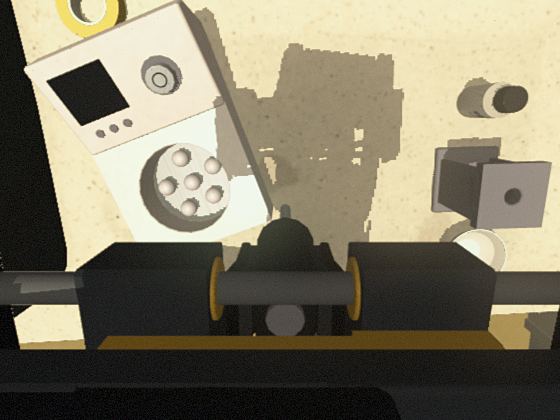

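View pics/b_z.png

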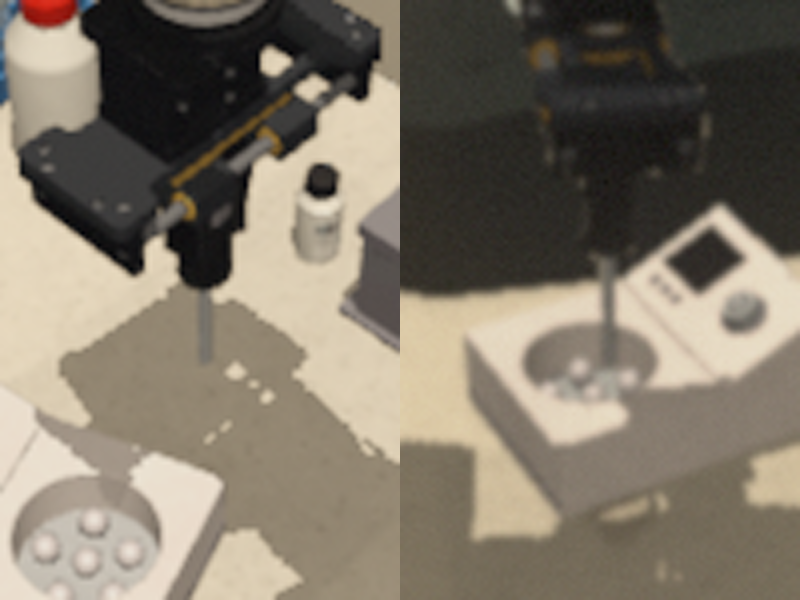

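The wrist view shows the well centred at (185,186), the pad at (161,77) and the stand empty. The beads are at (181,157), (212,165), (192,181), (166,187), (190,207) and (214,195). The shaft tip appears where predicted in both fixed views, so the grasp is straight.

```bash
python3 - <<'E'
from h import *
o=robot.get_obs()
x=Rn.from_quat(o['tool_rot']).as_matrix()
c=plane(ray('wrist',(185,186),o),.06);print('well',c, 'pad',plane(ray('wrist',(161,77),o),.091))
for p in [(181,157),(212,165),(192,181),(166,187),(190,207),(214,195)]:
    b=plane(ray('wrist',p,o),.029); e=(x.T@(b-c))[:2]; print(b[:2],e*1e3,np.hypot(*e)*1e3,np.degrees(np.arctan2(e[1],e[0])))
d=x.T@(np.array([.5128,.122,o['position'][2]])-o['position']);print(d/.04)
E
```

```text
well [0.5147 0.1195 0.06  ] pad [0.614  0.1171 0.091 ]
[0.541  0.1285] [ 25.7036 -10.8829] 27.91259723524022 -22.947781579129497
[0.5302 0.0966] [17.1435 21.7621] 27.703556084058782 51.77007048441933
[0.5145 0.1204] [-0.2039 -0.8799] 0.9032488779884081 -103.04754253833421
[0.51   0.1496] [ -6.7964 -29.6866] 30.45464707197856 -102.89493325802628
[0.4858 0.1266] [-29.2933  -5.049 ] 29.72524968391754 -170.220508271668
[0.4973 0.0984] [-15.7511  22.2172] 27.23417630403195 125.33521821716253
[ 0.021  -2.5553 -0.0007]
```

Emit:
{"op": "jog_arm", "data": {
  "motion": [0.15,-0.47,0,0,0,0,1,0.15,-0.47,0,0,0,0,1,0.15,-0.47,0,0,0,0,1,0.15,-0.47,0,0,0,0,1,0.15,-0.48,0,0,0,0,1,0,0,0,0,0,0,1,0,0,0,0,0,0,1,0,0,0,0,0,0,1,0,0,0,0,0,0,1]
}}

```text
time: 8.35
position: [0.5416, 0.1118, 0.2564]
tool_rot: [0.999, -0.036, -0.0, 0.0]
ft_force: [-0.1, -0.5, -0.6]
grip_width: 0.0239
grip_force: 40.0
```

```bash
python3 - <<'E'
from h import *
o=robot.get_obs();x=Rn.from_quat(o['tool_rot']).as_matrix()
print(o['position'],x)
tip=o['position']+x@[0,0,.1223]
e=x.T@(tip-[.513,.122,0]);print('rel well tool mm',e[:2]*1e3,tip)
w=robot.camera('wrist');cv2.imwrite('pics/c_w.png',w)
for X in ([.513,.122,.06],[.6126,.12,.0915]): print(proj('wrist',X,o))
cv2.imwrite('pics/c_z.png',cv2.resize(w[20:270,180:460],(800,714))[:600])
E
```

```text
[0.5416 0.1118 0.2564] [[ 0.9974 -0.0722 -0.0001]
 [-0.0722 -0.9974 -0.0001]
 [-0.0001  0.0001 -1.    ]]
rel well tool mm [29.2358  8.1255] [0.5416 0.1118 0.1341]
[276.8774 216.9286]
[269.385  116.1642]
```

View pics/c_z.png

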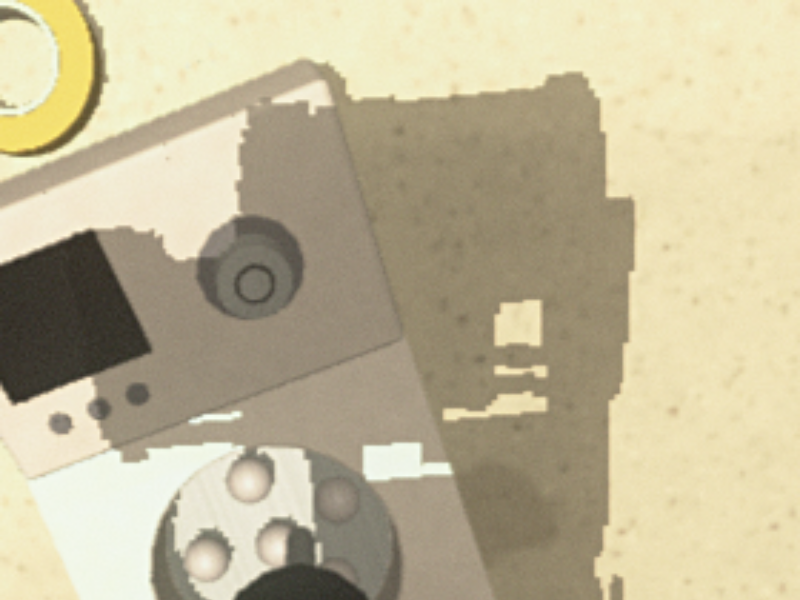

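The crop shows the ring at full-image (269.3,119.4) and the rim centred at about (276,220). Both sit about 3 px lower than predicted, so their x is about 2 mm less. The entry point is free, about 18 mm from the two nearest beads. Descending.

Emit:
{"op": "jog_arm", "data": {
  "motion": [-0.05,0,0.3,0,0,0,1,0,0,0.3,0,0,0,1,0,0,0.3,0,0,0,1,0,0,0.3,0,0,0,1,0,0,0.3,0,0,0,1,0,0,0.3,0,0,0,1,0,0,0.3,0,0,0,1,0,0,0.3,0,0,0,1,0,0,0.2,0,0,0,1,0,0,0.12,0,0,0,1,0,0,0,0,0,0,1,0,0,0,0,0,0,1]
}}

```text
time: 9.9
position: [0.5401, 0.1125, 0.1479]
tool_rot: [0.999, -0.036, 0.0, -0.0]
ft_force: [0.0, -0.1, -0.4]
grip_width: 0.0237
grip_force: 40.0
```

Emit:
{"op": "jog_arm", "data": {
  "motion": [-0.107,0.228,0,0,0,0,1,-0.178,0.178,0,0,0,0,1,-0.228,0.107,0,0,0,0,1,-0.251,0.022,0,0,0,0,1,-0.243,-0.065,0,0,0,0,1,-0.206,-0.145,0,0,0,0,1,-0.145,-0.206,0,0,0,0,1]
}}

```text
time: 10.78
position: [0.4875, 0.1114, 0.1483]
tool_rot: [0.999, -0.036, 0.004, 0.0]
ft_force: [5.4, -0.1, -1.1]
grip_width: 0.0239
grip_force: 40.0
```

Emit:
{"op": "jog_arm", "data": {
  "motion": [-0.065,-0.243,0,0,0,0,1,0.022,-0.251,0,0,0,0,1,0.107,-0.228,0,0,0,0,1,0.178,-0.178,0,0,0,0,1,0.228,-0.107,0,0,0,0,1,0.251,-0.022,0,0,0,0,1,0.243,0.065,0,0,0,0,1,0,0,0,0,0,0,1]
}}

```text
time: 11.78
position: [0.5247, 0.1451, 0.1465]
tool_rot: [0.999, -0.035, -0.003, 0.002]
ft_force: [-0.5, -5.8, -1.2]
grip_width: 0.0239
grip_force: 40.0
```

```bash
python3 - <<'E'
from h import *
o=robot.get_obs();print(o['position'],o['ft_force'])
w=robot.camera('wrist');s=robot.camera('scene')
t=o['position']-[0,0,.12]
a=proj('scene',[.5115,.122,.03]).astype(int);b=proj('wrist',[.5115,.122,.03],o).astype(int);print(a,b)
p=lambda im,c,k:cv2.resize(im[max(c[1]-k,0):c[1]+k,c[0]-k:c[0]+k],(400,400),interpolation=cv2.INTER_CUBIC)
cv2.imwrite('pics/d.png',np.hstack([p(s,a,40),p(w,b,80)]))
E
```

```text
[0.5247 0.1451 0.1465] [-0.4911 -5.7894 -1.2098]
[254 272] [314 221]
```

View pics/d.png

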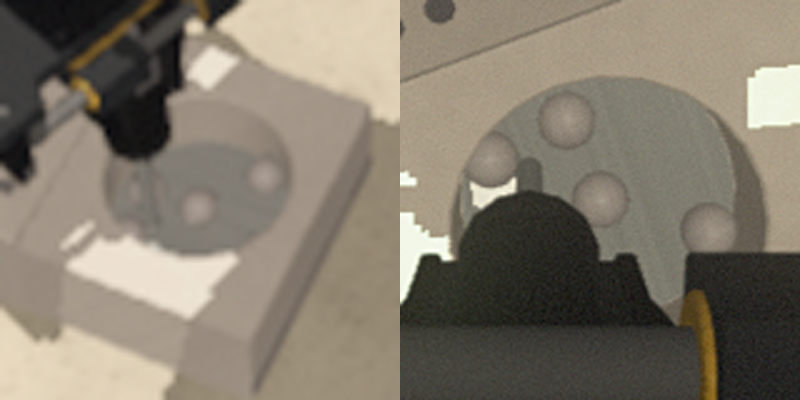

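The wrist crop shows four beads, at crop pixels (565,120), (493,160), (600,198) and (708,228). The other two are hidden by the gripper, and the beads have clearly moved. I'll stir another full loop.

Emit:
{"op": "jog_arm", "data": {
  "motion": [0.206,0.145,0,0,0,0,1,0.145,0.206,0,0,0,0,1,0.065,0.243,0,0,0,0,1,-0.022,0.251,0,0,0,0,1,-0.107,0.228,0,0,0,0,1,-0.178,0.178,0,0,0,0,1,-0.228,0.107,0,0,0,0,1,-0.251,0.022,0,0,0,0,1,-0.243,-0.065,0,0,0,0,1,-0.206,-0.145,0,0,0,0,1,0,0,0,0,0,0,1]
}}

```text
time: 13.25
position: [0.4913, 0.105, 0.1483]
tool_rot: [0.999, -0.036, 0.002, -0.002]
ft_force: [2.2, 4.6, -1.9]
grip_width: 0.0237
grip_force: 40.0
```

```bash
python3 - <<'E'
from h import *
o=robot.get_obs();print(o['position'],o['ft_force'],o['time'])
w=robot.camera('wrist');s=robot.camera('scene')
a=proj('scene',[.5115,.122,.03]).astype(int);b=proj('wrist',[.5115,.122,.03],o).astype(int);print(a,b)
p=lambda im,c,k:cv2.resize(im[max(c[1]-k,0):c[1]+k,c[0]-k:c[0]+k],(400,400),interpolation=cv2.INTER_CUBIC)
cv2.imwrite('pics/e.png',np.hstack([p(s,a,40),p(w,b,80)]))
E
```

```text
[0.4913 0.105  0.1483] [ 2.2329  4.5622 -1.8938] 13.25
[254 272] [261 184]
```

View pics/e.png

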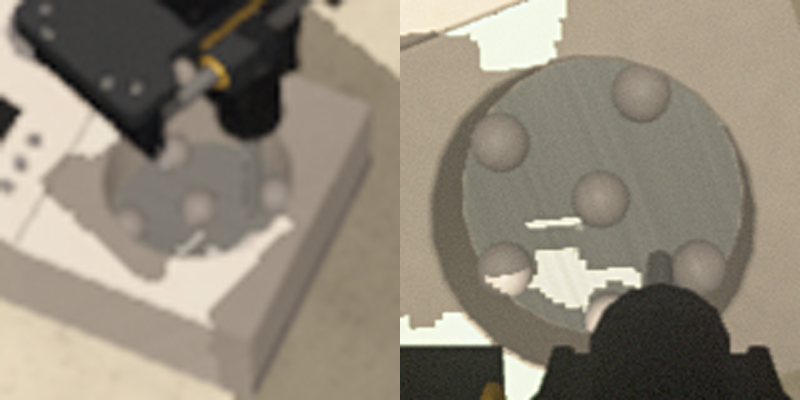

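The crop shows all six beads: one at the centre, and five against the wall at tool angles of about 20°, -63°, -127°, 180° and 126°. They were all pushed round in the + direction. To be sure of the shift, I'll sweep four of them along the wall at a larger radius.

Emit:
{"op": "jog_arm", "data": {
  "motion": [-0.15,-0.12,0,0,0,0,1,-0.155,-0.01,0,0,0,0,1,-0.0725,-0.2166,0,0,0,0,1,-0.014,-0.228,0,0,0,0,1,0.0455,-0.224,0,0,0,0,1,0.102,-0.204,0,0,0,0,1,0.151,-0.171,0,0,0,0,1,0.19,-0.126,0,0,0,0,1,0.217,-0.0725,0,0,0,0,1,0.228,-0.014,0,0,0,0,1,0,0,0,0,0,0,1]
}}

```text
time: 14.72
position: [0.5143, 0.1528, 0.1473]
tool_rot: [0.999, -0.033, -0.003, 0.005]
ft_force: [-2.1, -12.8, 4.1]
grip_width: 0.0243
grip_force: 40.0
```

```bash
cat > beads.py <<'E'
from h import *
o=robot.get_obs();print(o['time'],o['position'],o['ft_force'],o['tool_rot'])
R=Rn.from_quat(o['tool_rot']).as_matrix(); W=np.array([.5115,.122,0])
print('tip rel (tool mm)',(R.T@(o['position']+R@[0,0,.1223]-W))[:2]*1e3)
Rz=Rn.from_euler('z',-4.13,degrees=True).as_matrix()@np.diag([1,-1,-1])
for n in('wrist','scene'):
    im=robot.camera(n);cv2.imwrite(f'pics/bd_{n}_{o["time"]:.1f}.png',im)
    k=4;b=proj(n,W+[0,0,.03],o).astype(int);m=75 if n=='wrist' else 32
    x0,y0=max(b[0]-m,0),max(b[1]-m,0);g=cv2.cvtColor(im[y0:b[1]+m,x0:b[0]+m],cv2.COLOR_BGR2GRAY)
    g=cv2.createCLAHE(2,(4,4)).apply(cv2.resize(g,None,fx=k,fy=k,interpolation=cv2.INTER_CUBIC))
    f=353/(o['position'][2]+.123) if n=='wrist' else 461/np.linalg.norm(ray(n,(280,200))[0]-W)
    r=.009*f*k
    c=cv2.HoughCircles(g,cv2.HOUGH_GRADIENT,1,r*1.5,param1=80,param2=14,minRadius=int(r*.8),maxRadius=int(r*1.25))
    for u,v,rr in ([] if c is None else c[0][:10]):
        p=plane(ray(n,(x0+u/k,y0+v/k),o),.029);e=(Rz.T@(p-W))[:2]*1e3
        if np.hypot(*e)<42: print(n,e.round(1),'r',np.hypot(*e).round(1),'ang',np.degrees(np.arctan2(e[1],e[0])).round())
E
python3 beads.py
```

```text
14.725 [0.5143 0.1528 0.1473] [ -2.0762 -12.8124   4.1217] [ 0.9994 -0.0334 -0.0031  0.0049]
tip rel (tool mm) [ -0.1627 -29.4836]
wrist [33.  12.8] r 35.4 ang 21.0
wrist [ 0.5 -0. ] r 0.5 ang -1.0
wrist [-23.7 -18.3] r 29.9 ang -142.0
wrist [  7.9 -35.2] r 36.1 ang -77.0
wrist [-40.2  -1.8] r 40.2 ang -177.0
wrist [ 24.3 -25.5] r 35.3 ang -46.0
wrist [-20.8 -35.4] r 41.1 ang -120.0
scene [ 27.2 -24.8] r 36.8 ang -42.0
scene [ 0.7 -3. ] r 3.1 ang -76.0
scene [-24.7  25.6] r 35.6 ang 134.0
```

Emit:
{"op": "jog_arm", "data": {
  "motion": [0,0.2,0,0,0,0,1,0,0.2,0,0,0,0,1,0,0,0,0,0,0,1]
}}

```text
time: 15.2
position: [0.5152, 0.1408, 0.1476]
tool_rot: [0.999, -0.036, 0.0, -0.0]
ft_force: [0.3, 0.1, -1.3]
grip_width: 0.0241
grip_force: 40.0
```

```bash
python3 beads.py
```

```text
15.2 [0.5152 0.1408 0.1476] [ 0.2661  0.094  -1.3174] [ 0.9993 -0.0362  0.0003 -0.0003]
tip rel (tool mm) [  2.451  -19.1181]
wrist [ 25.9 -24. ] r 35.3 ang -43.0
wrist [  8.8 -35.3] r 36.4 ang -76.0
wrist [33.2 12.8] r 35.6 ang 21.0
wrist [0.3 0.2] r 0.4 ang 37.0
wrist [-39.3 -10. ] r 40.6 ang -166.0
wrist [-38.3   8.8] r 39.3 ang 167.0
wrist [-23.8  28.6] r 37.2 ang 130.0
wrist [-22.5  -8.1] r 23.9 ang -160.0
scene [ 0.7 -3. ] r 3.1 ang -76.0
scene [-23.7  26.6] r 35.7 ang 132.0
scene [ 26.2 -25.7] r 36.7 ang -45.0
```

Emit:
{"op": "jog_arm", "data": {
  "motion": [-0.05,0.13,0,0,0,0,1,0,0.2,0,0,0,0,1,0,0.2,0,0,0,0,1,0,0.2,0,0,0,0,1,0.24,-0.133,0,0,0,0,1,0.24,-0.133,0,0,0,0,1,0.24,-0.133,0,0,0,0,1,0.07,-0.02,0,0,0,0,1,0.015,0.215,0,0,0,0,1,-0.041,0.211,0,0,0,0,1,-0.094,0.194,0,0,0,0,1,-0.141,0.163,0,0,0,0,1]
}}

```text
time: 16.8
position: [0.5259, 0.0966, 0.1466]
tool_rot: [0.999, -0.036, -0.005, -0.001]
ft_force: [-3.4, 2.0, -0.5]
grip_width: 0.0239
grip_force: 40.0
```

Emit:
{"op": "jog_arm", "data": {
  "motion": [0,0,0,0,0,0,1,0,0,0,0,0,0,1]
}}

```text
time: 17.05
position: [0.5258, 0.096, 0.1465]
tool_rot: [0.999, -0.036, -0.006, -0.001]
ft_force: [-6.3, 1.8, -0.0]
grip_width: 0.0238
grip_force: 40.0
```

```bash
python3 beads.py
```

```text
17.05 [0.5258 0.096  0.1465] [-6.2753  1.8208 -0.0326] [ 0.9993 -0.0362 -0.0056 -0.0005]
tip rel (tool mm) [14.5035 24.7753]
wrist [  8.9 -35.6] r 36.7 ang -76.0
wrist [-28.3  -2.7] r 28.4 ang -175.0
wrist [ 25.3 -24.7] r 35.4 ang -44.0
wrist [-8.5 16.6] r 18.7 ang 117.0
wrist [-27.8  20.7] r 34.7 ang 143.0
wrist [-11.9 -36. ] r 37.9 ang -108.0
wrist [-10.7  34.3] r 36.0 ang 107.0
wrist [3.9 8.7] r 9.5 ang 66.0
scene [-3.8 34.2] r 34.4 ang 96.0
```

The tracking is consistent. In picture d, bead 52° had moved to 105°, -103° to -69°, and -23° was still in place. In picture e, -23° was at 20°, and 125° and -170° had advanced to 180° and -127°. That puts all five ring beads more than 20 mm from their starts with the tip in the well. Easing off and lifting out.

Emit:
{"op": "jog_arm", "data": {
  "motion": [-0.15,-0.2,0,0,0,0,1,0,0,0,0,0,0,1,0,0,-0.15,0,0,0,1,0,0,-0.25,0,0,0,1,0,0,-0.35,0,0,0,1,0,0,-0.45,0,0,0,1,0,0,-0.5,0,0,0,1,0,0,-0.5,0,0,0,1,0,0,-0.5,0,0,0,1,0,0,-0.4,0,0,0,1,0,0,0,0,0,0,1,0,0,0,0,0,0,1]
}}

```text
time: 18.65
position: [0.525, 0.1041, 0.2715]
tool_rot: [0.999, -0.036, -0.0, 0.0]
ft_force: [-0.5, -0.3, -0.8]
grip_width: 0.0241
grip_force: 40.0
```

```bash
python3 beads.py; python3 - <<'E'
from h import *
o=robot.get_obs();R=Rn.from_quat(o['tool_rot']).as_matrix()
# check shaft: dark/grey axis in both fixed views
t=o['position']+R@[0,0,.1223];m=o['position']+R@[0,0,.06]
print('tip',t,proj('scene',t),proj('side',t),proj('wrist',t,o),'mid',proj('scene',m),proj('side',m))
s=robot.camera('scene');d=robot.camera('side')
for nm,im in(('scene',s),('side',d)):
    a=proj(nm,t).astype(int)
    g=cv2.cvtColor(im,cv2.COLOR_BGR2GRAY);print(nm);print(g[a[1]-14:a[1]+6:2,a[0]-9:a[0]+10])
E
```

```text
18.65 [0.525  0.1041 0.2715] [-0.4539 -0.2533 -0.7634] [ 0.9994 -0.0357 -0.0002  0.    ]
tip rel (tool mm) [14.6677 16.887 ]
wrist [ 23.5 -26.6] r 35.5 ang -49.0
wrist [ 10.7 -34.6] r 36.2 ang -73.0
wrist [22.7 25.2] r 33.9 ang 48.0
wrist [-11.4 -35.3] r 37.1 ang -108.0
wrist [-4.1 35. ] r 35.3 ang 97.0
wrist [-22.7  28.6] r 36.5 ang 129.0
scene [ 22.2 -26.8] r 34.9 ang -50.0
scene [-4.9 33.1] r 33.5 ang 98.0
tip [0.5246 0.1041 0.1486] [252.5903 236.603 ] [255.0123 170.3531] [284.7755 206.377 ] mid [251.0127 219.6895] [254.7223 148.7621]
scene
[[137 137 137 136 136 137 128 116 117 114 113 127 133 133 133 135 135 165
  165]
 [134 134 135 138 137 138 130 118 117 116 110 123 135 136 135 136 136 137
  137]
 [134 132 134 134 133 133 135 126 116 117 114 124 135 134 134 135 136 138
  137]
 [135 133 134 134 134 133 134 125 117 117 112 124 135 135 136 136 136 135
  134]
 [134 135 136 134 133 134 135 126 117 117 112 119 132 137 137 136 136 135
  134]
 [136 137 135 134 133 134 134 126 116 117 115 113 126 136 137 136 134 135
  134]
 [135 133 133 132 133 134 136 132 121 116 116 113 126 137 137 13
[... 376 characters left out ...]
  65  85  92  82  62  46  34  41  42  40  39
   42]
 [ 39  41  41  41  41  42  46  64  86  92  82  61  44  41  41  39  42  38
   41]
 [ 40  41  42  42  38  42  47  67  85  93  85  61  43  40  37  39  41  42
   39]
 [ 42  43  42  45  44  43  47  64  84  95  83  61  47  41  43  39  40  43
   44]
 [ 43  44  42  42  40  45  49  64  86  93  83  61  46  41  40  44  43  39
   40]
 [ 41  40  42  43  43  43  46  68  87  96  84  61  50  44  43  42  46  51
   67]
 [ 45  43  42  40  42  43  46  65  84  86  76  58  44  44  49  64  86 117
  160]
 [ 45  45  45  44  44  46  44  46  48  47  48  44  51  75 112 153 185 203
  213]
 [ 58  66  76  77  79  79  79  84  89  98 109 123 132 157 193 211 214 215
  209]]
```

All six beads are found, at r ≤ 37 mm in the well, and the shaft axis is still where predicted. Tilting now.

Emit:
{"op": "jog_arm", "data": {
  "motion": [0,0,0,0.369,0.975,0,1,0,0,0,0.369,0.975,0,1,0,0,0,0.369,0.975,0,1,0,0,0,0.369,0.975,0,1,0,0,0,0.369,0.975,0,1,0,0,0,0.369,0.975,0,1,0,0,0,0,0,0,1,0,0,0,0,0,0,1]
}}

```text
time: 19.85
position: [0.526, 0.1041, 0.2717]
tool_rot: [0.976, -0.035, 0.205, -0.069]
ft_force: [0.6, 0.4, -0.8]
grip_width: 0.0237
grip_force: 40.0
```

```bash
cat > pad.py <<'E'
from h import *
n=np.array([-.405,-.1207,.9063]);P=np.array([.6117,.1202,.092])
o=robot.get_obs();R=Rn.from_quat(o['tool_rot']).as_matrix()
tip=o['position']+R@[0,0,.1223]
print(o['time'],o['position'],'ft',o['ft_force'],'F.n',o['ft_force']@n)
print('tip',tip,'tilt err deg',np.degrees(np.arccos(-R[:,2]@n)))
rs=[]
for nm in('wrist','scene','side'):
    im=robot.camera(nm);cv2.imwrite(f'pics/p_{nm}_{o["time"]:.1f}.png',im)
    a=proj(nm,P,o);m=26;k=8;x0,y0=(a-m).astype(int);x0=max(x0,0);y0=max(y0,0)
    g=cv2.resize(cv2.cvtColor(im[y0:y0+2*m,x0:x0+2*m],cv2.COLOR_BGR2GRAY),None,fx=k,fy=k,interpolation=cv2.INTER_CUBIC)
    print(nm,'pred',a,'tip',proj(nm,tip,o))
    c=robot.calibration(nm);f=c['fx']/(.31 if nm=='wrist' else np.linalg.norm(ray(nm,a,o)[0]-P))
    r=.012*f*k
    for lo,hi in((.4,.6),(.85,1.15)):
        h=cv2.HoughCircles(g,cv2.HOUGH_GRADIENT,1,30,param1=60,param2=12,minRadius=int(r*lo),maxRadius=int(r*hi))
        if h is not None:
            for u,v,rr in h[0][:3]:
                q=(x0+(u+.5)/k-.5,y0+(v+.5)/k-.5);print('  ',np.round(q,1),'rad/r %.2f'%(rr/r),plane(ray(nm,q,o),.092)[:2])
E
python3 pad.py
```

```text
19.85 [0.526  0.1041 0.2717] ft [ 0.636   0.4005 -0.8234] F.n -1.0521991410859584
tip [0.5755 0.1188 0.1608] tilt err deg 0.29689646942275794
wrist pred [292.3887 183.4347] tip [285.0479 207.3025]
   [291.8 184.4] rad/r 0.46 [0.6108 0.1209]
   [281.8 182. ] rad/r 0.43 [0.614 0.131]
   [291. 183.] rad/r 1.12 [0.6123 0.1216]
   [287.8 180.4] rad/r 0.87 [0.6152 0.1248]
   [292.  178.5] rad/r 0.88 [0.6169 0.1204]
scene pred [222.7764 235.5838] tip [231.4071 225.7657]
   [234.5 244.6] rad/r 0.44 [0.5716 0.1211]
   [222.8 236.4] rad/r 0.91 [0.6101 0.1219]
   [219.1 237.4] rad/r 0.87 [0.6147 0.1296]
   [239.8 214.9] rad/r 1.04 [0.6243 0.0475]
side pred [286.4146 180.8545] tip [273.5306 160.6398]
   [282.5 157.6] rad/r 0.56 [0.63   0.2323]
   [270.9 169.9] rad/r 0.43 [0.5836 0.1792]
   [280.2 163. ] rad/r 0.44 [0.6169 0.2068]
   [299.1 164.9] rad/r 1.11 [0.6657 0.1863]
```

```bash
python3 - <<'E'
from h import *
o=robot.get_obs();R=Rn.from_quat(o['tool_rot']).as_matrix()
n=np.array([-.405,-.1207,.9063]);P=np.array([.612,.1203,.092])
for h in(.015,.0,-.005): print(h,R.T@(P+n*(h+.1223)-o['position'])/.04)
E
```

```text
0.015 [0.1422 0.189  1.5589]
0.0 [0.142  0.1891 1.9339]
-0.005 [0.142  0.1891 2.0589]
```

Lateral first, then down to about 10 mm above the pad.

Emit:
{"op": "jog_arm", "data": {
  "motion": [0.07,0.095,0.2,0,0,0,1,0.07,0.095,0.3,0,0,0,1,0,0,0.3,0,0,0,1,0,0,0.3,0,0,0,1,0,0,0.3,0,0,0,1,0,0,0.2,0,0,0,1,0,0,0.1,0,0,0,1,0,0,0,0,0,0,1,0,0,0,0,0,0,1,0,0,0,0,0,0,1]
}}

```text
time: 21.25
position: [0.5579, 0.1043, 0.2114]
tool_rot: [0.976, -0.035, 0.206, -0.069]
ft_force: [-0.0, 0.0, -1.2]
grip_width: 0.024
grip_force: 40.0
```

```bash
python3 pad.py; python3 - <<'E'
import cv2,glob,numpy as np
from h import *
f=lambda n:cv2.imread(sorted(glob.glob(f'pics/p_{n}_*.png'),key=lambda s:float(s.split('_')[-1][:-4]))[-1])
P=[.612,.1203,.092];o=robot.get_obs()
T=[]
for n,m in(('wrist',40),('scene',20),('side',20)):
    a=np.round(proj(n,P,o)).astype(int);print(n,a-m);T.append(cv2.resize(f(n)[a[1]-m:a[1]+m,a[0]-m:a[0]+m],(266,266),interpolation=cv2.INTER_CUBIC))
cv2.imwrite('pics/f.png',np.hstack(T))
E
```

```text
21.25 [0.5579 0.1043 0.2114] ft [-0.0465  0.014  -1.2296] F.n -1.097249341869215
tip [0.6076 0.1191 0.1007] tilt err deg 0.3036254203333645
wrist pred [285.1023 204.2229] tip [285.0481 207.304 ]
   [284.4 205.8] rad/r 0.43 [0.6105 0.1209]
   [271.6 199.8] rad/r 0.48 [0.6163 0.1314]
   [273.4 213.1] rad/r 0.42 [0.6049 0.1303]
   [284.2 205.2] rad/r 1.01 [0.6109 0.1209]
   [277.1 204.6] rad/r 0.89 [0.6118 0.1269]
   [289.2 206.8] rad/r 0.93 [0.6093 0.1168]
scene pred [222.7764 235.5838] tip [223.9527 234.0855]
   [230.4 247.5] rad/r 0.53 [0.5733 0.1333]
   [228.4 235.8] rad/r 0.49 [0.601  0.1118]
   [219.9 237.4] rad/r 1.02 [0.6133 0.1285]
side pred [286.4146 180.8545] tip [285.0981 178.586 ]
   [286.4 169.2] rad/r 0.56 [0.6256 0.173 ]
   [286.6 174.1] rad/r 0.56 [0.6203 0.1502]
   [270.6 169.9] rad/r 0.40 [0.5829 0.1794]
   [299.  164.1] rad/r 1.11 [0.6664 0.19  ]
wrist [245 164]
scene [203 216]
side [267 161]
```

View pics/f.png

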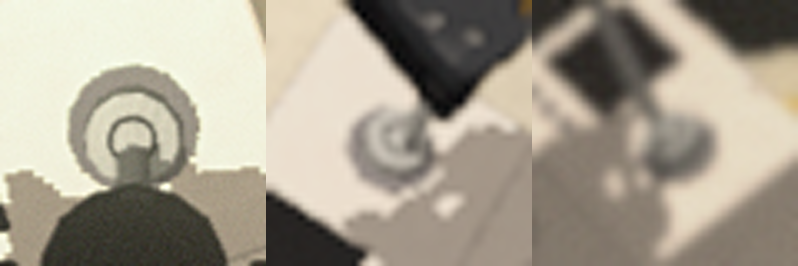

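The tiles show the tip just short of the ring: wrist ring at (284.4,205.5), shaft end at (285.6,208). All three views say the tip should go about 3 mm further in tool +x, so I'll correct that and approach while watching the force.

Emit:
{"op": "jog_arm", "data": {
  "motion": [0.04,-0.01,0,0,0,0,1,0.035,-0.01,0,0,0,0,1,0,0,0.08,0,0,0,1,0,0,0.08,0,0,0,1,0,0,0.04,0,0,0,1,0,0,0,0,0,0,1,0,0,0,0,0,0,1,0,0,0,0,0,0,1]
}}

```text
time: 22.4
position: [0.5639, 0.1058, 0.2052]
tool_rot: [0.976, -0.035, 0.205, -0.069]
ft_force: [0.1, -0.0, -2.2]
grip_width: 0.0237
grip_force: 40.0
```

```bash
python3 pad.py
```

```text
22.4 [0.5639 0.1058 0.2052] ft [ 0.1225 -0.0238 -2.2153] F.n -2.0544938360851623
tip [0.6135 0.1206 0.0944] tilt err deg 0.298714904497802
wrist pred [286.0589 209.888 ] tip [285.0483 207.3026]
   [285.1 211.5] rad/r 0.58 [0.6104 0.121 ]
   [271.4 208.8] rad/r 0.47 [0.6134 0.1322]
   [308.5 196.5] rad/r 0.44 [0.6214 0.1015]
   [285.  211.1] rad/r 1.03 [0.6107 0.1211]
   [290.8 213.4] rad/r 0.99 [0.6086 0.1165]
   [280.8 215.9] rad/r 0.90 [0.6071 0.1247]
scene pred [222.7764 235.5838] tip [222.0423 234.7356]
   [242.2 219.9] rad/r 0.45 [0.6087 0.055 ]
   [226.9 231.8] rad/r 0.45 [0.6122 0.1056]
   [220.2 237.6] rad/r 1.10 [0.6121 0.1284]
   [226.  228.9] rad/r 0.99 [0.62   0.1008]
   [230.9 233.9] rad/r 0.93 [0.6003 0.1039]
side pred [286.4146 180.8545] tip [287.0477 179.9539]
   [287.1 169.1] rad/r 0.43 [0.6278 0.1732]
   [284.1 159.9] rad/r 0.50 [0.6315 0.22  ]
   [285.9 160. ] rad/r 1.11 [0.6362 0.2183]
   [273.8 167.5] rad/r 1.02 [0.594  0.1888]
   [290.1 173.1] rad/r 0.93 [0.6307 0.1528]
```

```bash
python3 - <<'E'
import cv2,glob,numpy as np
fs=sorted(glob.glob('pics/p_wrist_*.png'),key=lambda s:float(s.split('_')[-1][:-4]));print(fs)
G=[cv2.cvtColor(cv2.imread(f),cv2.COLOR_BGR2GRAY).astype(int) for f in fs]
for r in range(194,226): print(r,[g[r,282:289].mean().round() for g in G])
for g in G: print(g[216,274:297])
E
```

```text
['pics/p_wrist_19.9.png', 'pics/p_wrist_21.2.png', 'pics/p_wrist_22.4.png']
194 [np.float64(171.0), np.float64(212.0), np.float64(147.0)]
195 [np.float64(153.0), np.float64(212.0), np.float64(126.0)]
196 [np.float64(166.0), np.float64(211.0), np.float64(118.0)]
197 [np.float64(201.0), np.float64(213.0), np.float64(153.0)]
198 [np.float64(233.0), np.float64(192.0), np.float64(211.0)]
199 [np.float64(241.0), np.float64(122.0), np.float64(215.0)]
200 [np.float64(239.0), np.float64(126.0), np.float64(212.0)]
201 [np.float64(239.0), np.float64(195.0), np.float64(210.0)]
202 [np.float64(239.0), np.float64(209.0), np.float64(213.0)]
203 [np.float64(239.0), np.float64(209.0), np.float64(212.0)]
204 [np.float64(239.0), np.float64(207.0), np.float64(144.0)]
205 [np.float64(239.0), np.float64(210.0), np.float64(100.0)]
206 [np.float64(242.0), np.float64(210.0), np.float64(172.0)]
207 [np.float64(224.0), np.float64(191.0), np.float64(186.0)]
208 [np.float64(156.0), np.float64(140.0), np.float64(148.0)]
209 [np.float64(116.0), np.float64(114.0), np.float64(117.0)]
210 [np.float64(109.0), np.float
[... 523 characters left out ...]
)]
219 [np.float64(87.0), np.float64(86.0), np.float64(86.0)]
220 [np.float64(71.0), np.float64(68.0), np.float64(71.0)]
221 [np.float64(70.0), np.float64(69.0), np.float64(70.0)]
222 [np.float64(71.0), np.float64(73.0), np.float64(71.0)]
223 [np.float64(70.0), np.float64(71.0), np.float64(65.0)]
224 [np.float64(68.0), np.float64(65.0), np.float64(67.0)]
225 [np.float64(67.0), np.float64(64.0), np.float64(65.0)]
[157 156 157 156 159 146 127 116 119 117 118 114 113 107  96  99 185 237
 240 237 238 237 237]
[145 169 196 205 206 192 149 121 119 120 112 109 111 103  97  93 114 127
 121 108 104  97 100]
[211 212 206 211 209 167 124 120 118 116 120 109 110 102  96  96  81  87
 118 129 132 129 125]
```

The tip is aligned with the ring to within about 1 mm (shaft end at row 211.6, ring at 211.5, columns 284.7 and 285.1). Pressing in small steps.

Emit:
{"op": "jog_arm", "data": {
  "motion": [0,0,0.04,0,0,0,1,0,0,0.04,0,0,0,1,0,0,0.03,0,0,0,1,0,0,0,0,0,0,1,0,0,0,0,0,0,1,0,0,0,0,0,0,1]
}}

```text
time: 23.3
position: [0.5657, 0.1063, 0.2012]
tool_rot: [0.976, -0.035, 0.205, -0.069]
ft_force: [0.1, -0.6, -0.0]
grip_width: 0.0234
grip_force: 40.0
```

```bash
python3 pad.py | head -7
```

```text
23.3 [0.5657 0.1063 0.2012] ft [ 0.0708 -0.5799 -0.0237] F.n 0.01982701823653782
tip [0.6153 0.1212 0.0904] tilt err deg 0.29908357977497463
wrist pred [286.1105 211.2968] tip [285.0482 207.3029]
   [285.4 212.2] rad/r 0.58 [0.611  0.1208]
   [275.2 214.2] rad/r 0.49 [0.6099 0.1291]
   [292.9 213.8] rad/r 0.46 [0.6094 0.1149]
   [285.  211.8] rad/r 1.04 [0.6114 0.1211]
```

Emit:
{"op": "jog_arm", "data": {
  "motion": [0,0,0.03,0,0,0,1,0,0,0.02,0,0,0,1,0,0,0,0,0,0,1,0,0,0,0,0,0,1,0,0,0,0,0,0,1]
}}

```text
time: 24.08
position: [0.5665, 0.1066, 0.1994]
tool_rot: [0.976, -0.035, 0.205, -0.069]
ft_force: [-1.0, -0.2, 1.9]
grip_width: 0.0237
grip_force: 40.0
```

```bash
cat > f.py <<'E'
from h import *
n=np.array([-.405,-.1207,.9063]);F=[];X=[]
for i in range(8):
    robot.camera('side');o=robot.get_obs();F.append(o['ft_force']@n);X.append(o['position'])
print(np.mean(F),np.std(F),np.mean(X,0),np.mean(X,0)@n*1e3,o['joint_velocities'].round(3),o['time'],o['grip_force'])
E
python3 f.py; python3 pad.py | head -7
```

```text
1.7500769186235634 0.23600920143403484 [0.5665 0.1066 0.1993] -61.63619977048065 [ 0.    -0.     0.002 -0.001 -0.     0.   ] 24.475 39.99693027231842
24.475 [0.5665 0.1066 0.1993] ft [-0.5604  0.0359  1.4319] F.n 1.520368321428759
tip [0.616  0.1214 0.0885] tilt err deg 0.2982650983738571
wrist pred [286.0866 211.8513] tip [285.0482 207.3026]
   [285.1 212.2] rad/r 0.58 [0.6114 0.121 ]
   [275.4 214.6] rad/r 0.47 [0.61   0.1289]
   [273.2 201.9] rad/r 0.46 [0.6204 0.1302]
   [285.2 212.4] rad/r 1.08 [0.6113 0.1209]
```

```bash
python3 -c "
from rig import robot
print(robot.hand_in())"
```

```text
the job is handed in; nothing more can be done
None
```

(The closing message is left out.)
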